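Clamp a tenoned stretcher in the sloping jig

TASK

Take the tenoned stretcher (the block with a thin tongue at each end) out of the crate and lay it flat on the sloping bed of the clamping jig, its length level across the slope, down against the two stop pins and centred on them, and let go of it. Then wind the handwheel clockwise, a little over one full turn, until it comes up against its end stop and the jaw holds the stretcher (do not push the jaw itself); leave the other crate pieces in the crate, and the glue bottle and the hammer where they are.

Things in the scene. Friction and masses are not known exactly. Their poses are not given: they have to be found in the camera images.
- jig: Clamping jig, fixed: plywood base board 240 x 300 x 18 mm (x, y, z), a bed rising at 35 degrees from its low front to its high back. Origin: centre of the base's underside; x to the high back, y left, z up.
- light_bar (a point): Middle of the aluminium light bar over the jig's high edge, behind the wheel: 50 wide (jig x), 160 long (jig y), 20 mm thick, on a 16 mm post at each end. A gripper standing upright over the wheel's high side would hit it; one square to the bed, closing along the bed's y, clears it.
- bed: Sloping plywood bed. Origin: on its surface, where the centre of the stretcher's underside belongs; x straight up the slope, y level to the left, z square out of the bed (35 degrees from vertical, leaning to the jig's front). Surface: x -63 to 150, y -75 to 215 mm. Stop pins 10 mm diameter, 24 high, at x -23, y -29 and +29 mm; the stretcher's long side (x -18) rests on them.
- hub (a point): Centre of the handwheel, on the bed surface (bed x 45, y 140 mm); the wheel's axis is the bed's z. Steel rim 124 mm outside diameter, its top 28 mm above the bed.
- jaw: The jaw: wooden block 28 x 80 mm, 28 mm high, with a sprung rubber pad 12 x 60 x 20 mm on its front. Axes as the bed; origin on the bed surface, where block and pad meet; the pad's pressing face is at its own x -12, z 4 to 24 mm. With the wheel at 0 the origin is at bed x 86 mm; it comes 8.3 mm down the slope per rad, and the pad springs back up to 6 mm on the stretcher.
- wheel (a joint): Handwheel angle in rad: it starts between 0 and 0.9, grows as the wheel is wound clockwise (seen looking down on the bed from its front), and has its end stop at 7.5. It is stiff (about 4 N at the knob) and stays where it is left.
- knob_grip (a point): On the axis of the handwheel's knob, 58 mm above the bed. The knob is a plain wooden handle, 24 mm diameter, standing square to the bed from 31 to 76 mm above it, 50 mm from the wheel's axis; it spins freely on its pin, so it can be held while the wheel goes round.
- crate: Slatted wooden crate, fixed, outside 240 x 330 x 55 mm (x, y, z), walls 7 mm, floor 7 mm. Origin: centre of its underside. Holds four pale wooden pieces lying apart.
- stretcher: The tenoned stretcher, loose, 80 g, pale wood: a block 36 x 84 x 30 mm (x, y, z), with a tongue 20 wide (x), 18 long (y), 12 thick (z) in the middle of each y end, 120 mm long in all. Origin: centre of its underside; z up while it lies in the crate. Either way up and either way round is right.
- stretcher_mid (a point): The middle of the stretcher, 15 mm above its underside.
- blank: Plain block without tongues, 36 x 120 x 30 mm, loose in the crate; stays there. Origin: centre of its underside.
- slat: Flat slat 36 x 120 x 12 mm, loose in the crate; stays there. Origin: centre of its underside.
- corner: L-shaped corner piece, foot 36 x 90 x 12 mm, upstand 42 mm high at its +y end, loose in the crate; stays there. Origin: centre of its underside.
- glue: White glue bottle standing on the bench, 60 mm diameter, 160 mm high. Origin: centre of its underside. Not to be disturbed.
- mallet: Hammer lying on the bench, 260 mm long, along its own x. Not to be disturbed.
Mind the look-alikes: they are no part of the job. What is shaped like the stretcher but blue or yellow is not meant.

How it is judged:
On the way, in this order (a step that is already met when the one before it is completed fails the run):
1. the stretcher lies flat on the bed by the pins (within 15 mm up the slope of them and 12 mm of centre), let go, before the wheel has been wound more than 0.7 rad past the top of its starting range (x of stretcher_mid in the frame of bed between -0.006 and 0.015 m and y of stretcher_mid in the frame of bed between -0.012 and 0.012 m and z of stretcher_mid in the frame of bed between 0.01 and 0.02 m and angle between the z axis of stretcher and the z axis of bed, either way round below 0.12 rad and angle between the y axis of stretcher and the y axis of bed, either way round below 0.3 rad and contact force between the fingers and stretcher below 0.1 N and value of joint wheel below 1.6 rad), for 0.2 s.
2. the wheel has been wound half-way (past 4 rad) with the stretcher still lying there (x of stretcher_mid in the frame of bed between -0.006 and 0.015 m and y of stretcher_mid in the frame of bed between -0.012 and 0.012 m and z of stretcher_mid in the frame of bed between 0.01 and 0.02 m and angle between the z axis of stretcher and the z axis of bed, either way round below 0.12 rad and angle between the y axis of stretcher and the y axis of bed, either way round below 0.3 rad and value of joint wheel above 4 rad), for 0.05 s.
At the end, for the whole second after the job is handed in: Stretcher at rest, flat on the bed (7 degrees, 5 mm), its lower side within 6 mm of the stop pins, its length across the slope within 7 degrees and centred within 12 mm; wheel at its end stop (above 7.2 rad); the jaw pad presses on the stretcher with more than 2 N (x of stretcher_mid in the frame of bed between -0.006 and 0.006 m and y of stretcher_mid in the frame of bed between -0.012 and 0.012 m and z of stretcher_mid in the frame of bed between 0.01 and 0.02 m and angle between the z axis of stretcher and the z axis of bed, either way round below 0.12 rad and angle between the y axis of stretcher and the y axis of bed, either way round below 0.12 rad and value of joint wheel above 7.2 rad and contact force between jaw and stretcher above 2 N and linear speed of stretcher below 0.02 m/s); the robot touches nothing.
It fails at once if the gripper pushes the jaw itself (over 15 N) (contact force between the fingers and jaw above 15 N).
It fails at once if another piece is lifted out of the crate (z of any of blank, slat, corner in the frame of crate above 0.05 m).
It fails at once if the glue bottle is tipped or moved more than 30 mm (distance of glue from where it was at the start of the episode above 0.03 m or angle between glue's own z axis and vertical above 0.3 rad).
It fails at once if the hammer is moved more than 30 mm (distance of mallet from where it was at the start of the episode above 0.03 m).
It also fails if it takes over 61 s, if anything falls off the work surface, if the arm or the gripper's body presses on something with over 40 N, if the wrist force passes 120 N, or if a joint passes its speed limit or range.

ROBOT

A 6-joint arm with a two-finger parallel gripper is mounted at the origin on the work surface. World frame = base frame: x ahead of the robot, y to its left, z up, the work surface at z = 0. Lengths are in m, angles in rad, forces in N, time in s.
With the tool pointing down it reaches from about 0.425 to 0.95 m from the base axis. Payload 3.5 kg.
Tool frame: the origin (TCP) lies midway between the tips of the shut fingers; the grasp point (between the pads) lies ctrl.hold_point_z behind it (ctrl.hold_point_z is the distance from the TCP to the grasp point, in m); z points along the fingers, x is the direction in which the jaws open and shut, and the axes are right-handed (so a half turn about z gives the same grasp; the last joint's range is limited). The gripper opens to 85 mm and grips with 20 to 120 N. Pads are 22 mm wide; open, the fingers measure 114 mm over their backs; the gripper's body (76 mm by 85 mm) begins 54 mm behind the grasp point. The pads swing forward as they close: fully open they stand 13 mm farther back than shut.
Start: joints at [1.087, 0.286, 1.577, -0, 1.279, -0.15], TCP at [0.221, 0.638, 0.231] pointing down, gripper open.
Joint ranges: [-2.77, 2.77], [-0.9, 2.22], [0.21, 2.48], [-1.53, 4.67], [0.24, 2.81], [-2.84, 2.84]. Speed limits (rad/s): [2.79, 2.79, 3.14, 3.14, 3.14, 3.14].

INTERFACE

Orientations are given as a unit quaternion [x, y, z, w].
In Python, from plant import ctrl gives the robot as it stands.
- The arm moves only by the tool step_arm, never from a script. Its arguments are lists of equal length, an entry for each row: "gripper": the gripper's target within -1 to 1 (shut at 1, half-way at 0, fully open at -1); "linear": the shift along the tool's x, y, z in m, a list of three; "delta_rot": the turn, a rotation vector about the tool's x, y, z in degrees, a list of three. A call has 1 to 20 rows; each row is the pose to reach, as a shift and turn from the pose commanded when the call began, along the tool's axes at that moment; what a row does not reach only later rows make up. A row lasts 1/8 s, in which the tool goes at most 62.5 mm and 10.7 degrees, less where a joint would pass 70% of its speed; a pose out of reach is approached as far as the arm can. A call with a gripper value outside its range is refused whole. The fingers move at their own pace and stop on an object; "grip_force" is the grip in N (left out, the last holds). Time passes only in rows, so rows that repeat a pose let the fingers close. It gives the time, the measured TCP pose, the force and the opening at its end, in the units of the state.
- ctrl.get_state(): the state, without advancing time (a new reading comes with each control period).
- ctrl.read_camera(name): name is "scene" or "side" or "wrist"; returns a dict with "frame" (420x560x3 uint8, red, green, blue), "fx", "fy", "cx", "cy" (pixels), "k1" (the pictures are not rectified: a ray, as slopes to the right and down, at radius r is drawn at 1 + k1 r^2 times it, then the intrinsics apply), "view" (4x4, takes a point from world to camera coordinates). Camera axes: x right, y down, z forward; pixel columns grow to the right and rows downward; lengths in m; the calibration is good to about 2 mm. A picture is of the moment at which its call begins. There is no depth.
- ctrl.sign_off(): hands the job in, once; it reports no verdict.
The state is a dict: "time": time; "qpos": joint angles; "dq": joint speeds; "joint_efforts": joint torques, N m; "eef_pos": TCP position; "tcp_rot": TCP orientation; "contact_force": force on the tool from outside, world axes, zero at the start; "wrist_torque": the same for the moment, N m; "opening": opening from 0.0 (shut) to 1.0 (fully open).
Only numpy, scipy, OpenCV 4.12 (cv2) and the standard library are available. Lean on these libraries where they do the work, as an engineer would, in place of code of your own. Each camera call takes 0.05 s, during which the arm holds its last target. There are 200 camera calls.

## Working session

There is one attempt and no reset: what is moved stays moved. The work goes in short steps, Python scripts to look and compute and a tool call to move; the robot and the scene stay as the last step left them, time stands still between calls to the robot, and variables do not carry over. Pictures are saved under pics/ and viewed, on a budget of 10 in all, crops included, one or two more only if the job needs it, and the job is handed in when it is done.

Besides the shell and the picture viewer there is one more tool, called after "Call:" as a command line: name --argument value ..., lists and objects as JSON in quotes. step_arm: Moves the arm, as the interface text tells. Its arguments: {"type":"object","properties":{"gripper":{"type":"array"},"linear":{"type":"array"},"delta_rot":{"type":"array"},"grip_force":{"type":"number"}},"required":["gripper","linear","delta_rot"]}

```bash
ls; mkdir -p pics; python3 - <<'E'
from plant import ctrl
import cv2,numpy as np
s=ctrl.get_state();print(s, ctrl.hold_point_z)
for n in ["scene","side","wrist"]:
    c=ctrl.read_camera(n);cv2.imwrite(f"pics/{n}0.png",c["frame"][:,:,::-1]);print(n,[c[k] for k in("fx","fy","cx","cy","k1")],np.round(c["view"],4).tolist())
E
```

```text
pics
{'time': 0.0, 'qpos': array([ 1.08699290e+00,  2.87205210e-01,  1.57819895e+00,  1.60849873e-05,
        1.27854869e+00, -1.50024940e-01]), 'dq': array([-0.00085736,  0.00111348,  0.00082301,  0.0019925 ,  0.0006137 ,
       -0.00075895]), 'joint_efforts': array([-2.23392303e-04, -4.06006908e+01, -2.92616147e+01, -1.64031567e-04,
        6.00930594e-03,  3.34607904e-06]), 'eef_pos': array([0.22081716, 0.6371679 , 0.2299089 ]), 'tcp_rot': array([ 8.14744703e-01,  5.79818658e-01, -1.05642290e-03,  5.25985125e-04]), 'contact_force': array([-0.39989736, -0.33169448,  0.62778745]), 'wrist_torque': array([-0.02766481,  0.00167384, -0.03232954]), 'opening': 0.9948254885040907} 0.0187
scene [509.3466176558304, 509.3466176558304, 277.2914318534014, 205.62939299770247, -0.18616410370087866] [[-0.2969, 0.9549, 0.0074, 0.2099], [0.625, 0.2002, -0.7545, -0.1933], [-0.722, -0.2194, -0.6562, 1.8169], [0.0, 0.0, 0.0, 1.0]]
side [436.64502834318426, 436.64502834318426, 275.73002649920005, 212.7339611252227, -0.10557036957332172] [[0.9899, -0.1408, 0.0169, -0.5387], [-0.0981, -0.7661, -0.6352, 0.1122], [0.1024, 0.6271, -0.7722, 1.2832], [0.0, 0.0, 0.0, 1.0]]
wrist [326.39362677321003, 326.39362677321003, 280.842776095612, 211.33118349217085, -0.05447403750625699] [[0.3259, 0.9454, -0.0016, -0.6745], [0.9127, -0.3142, 0.2612, -0.0344], [0.2464, -0.0866, -0.9653, 0.377], [0.0, 0.0, 0.0, 1.0]]
```

View pics/scene0.png

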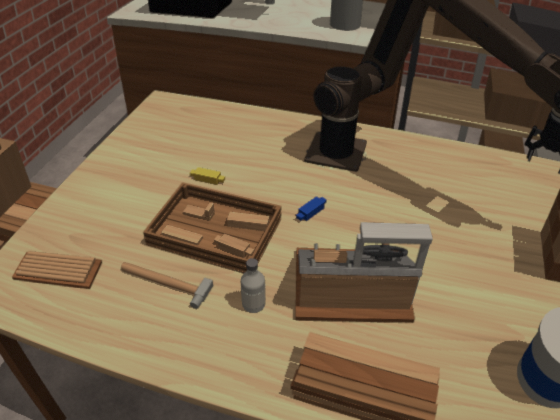

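View pics/side0.png

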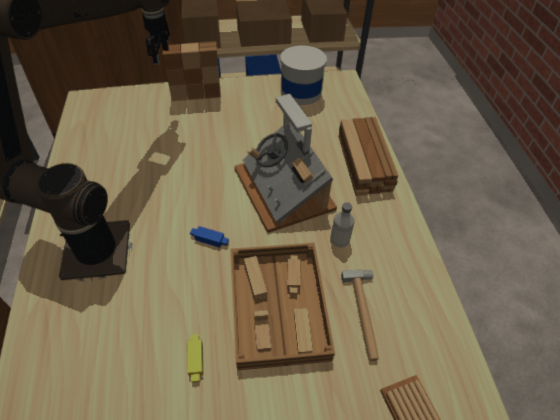

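Scene: crate around (213,225), jig around (355,285), bottle (253,288), hammer (165,280); blue (311,208) and yellow (207,175) look-alikes. Side: crate (280,305), jig (285,180), stretcher candidate (294,273). Now a close crop of crate and jig.

```bash
cat > h.py <<'E'
import cv2,numpy as np
from scipy.optimize import least_squares
from scipy.spatial.transform import Rotation as R
def K(c): return np.array([[c["fx"],0,c["cx"]],[0,c["fy"],c["cy"]],[0,0,1.]]),np.array([c["k1"],0,0,0,0.])
def proj(c,P):
    k,d=K(c);V=np.array(c["view"]);return cv2.projectPoints(np.atleast_2d(np.array(P,float)),cv2.Rodrigues(V[:3,:3])[0],V[:3,3],k,d)[0][:,0]
def tri(cs,uvs):  # one pixel per camera -> point
    f=lambda X:np.concatenate([proj(c,X)[0]-u for c,u in zip(cs,uvs)])
    r=least_squares(f,[0.6,0,0.1]);return r.x,np.abs(r.fun).max()
def plane(c,u,z):
    k,d=K(c);V=np.array(c["view"]);n=cv2.undistortPoints(np.array([[u]],float),k,d)[0,0]
    d=V[:3,:3].T@np.r_[n,1];o=-V[:3,:3].T@V[:3,3];return o+d*(z-o[2])/d[2]
def crop(im,x0,y0,w,h,s):
    a=cv2.resize(im[y0:y0+h,x0:x0+w],None,fx=s,fy=s,interpolation=cv2.INTER_CUBIC)
    for i in range((x0+9)//10*10,x0+w,10):
        cv2.line(a,(int((i-x0+.5)*s),0),(int((i-x0+.5)*s),4),(0,0,255),1)
        if i%20==0: cv2.putText(a,str(i),(int((i-x0+.5)*s)-8,13),0,.3,(0,0,255),1)
    for i in range((y0+9)//10*10,y0+h,10):
        cv2.line(a,(0,int((i-y0+.5)*s)),(4,int((i-y0+.5)*s)),(0,0,255),1)
        if i%20==0: cv2.putText(a,str(i),(6,int((i-y0+.5)*s)+3),0,.3,(0,0,255),1)
    return a
E
python3 - <<'E'
from h import *
a=cv2.imread("pics/scene0.png");b=cv2.imread("pics/side0.png")
A=crop(a,140,180,150,95,5.3);cv2.imwrite("pics/c1.png",A[:500,:790])
B=np.hstack([crop(b,225,240,110,130,3.6),crop(a,285,215,150,110,2.6)[:,:390]]) if 0 else crop(b,225,85,120,145,4.1)
C=crop(a,285,215,150,110,5.3)
cv2.imwrite("pics/c2.png",C);cv2.imwrite("pics/c3.png",B)
E
```

```text
(no output)
```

View pics/c1.png

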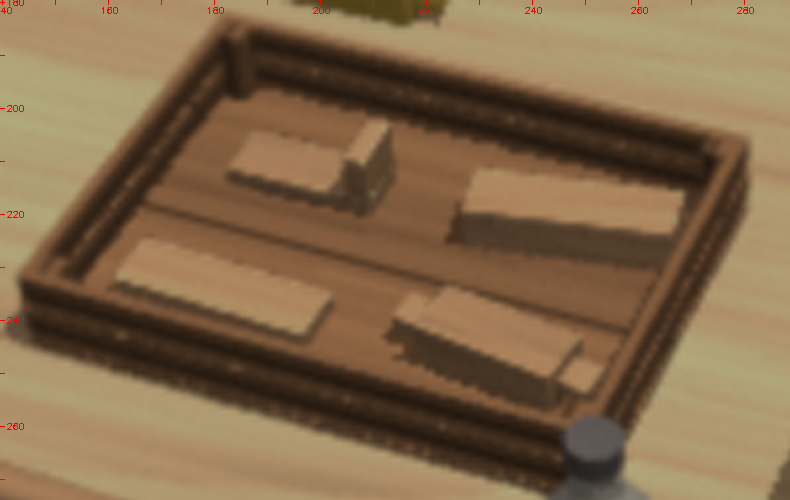

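View pics/c2.png

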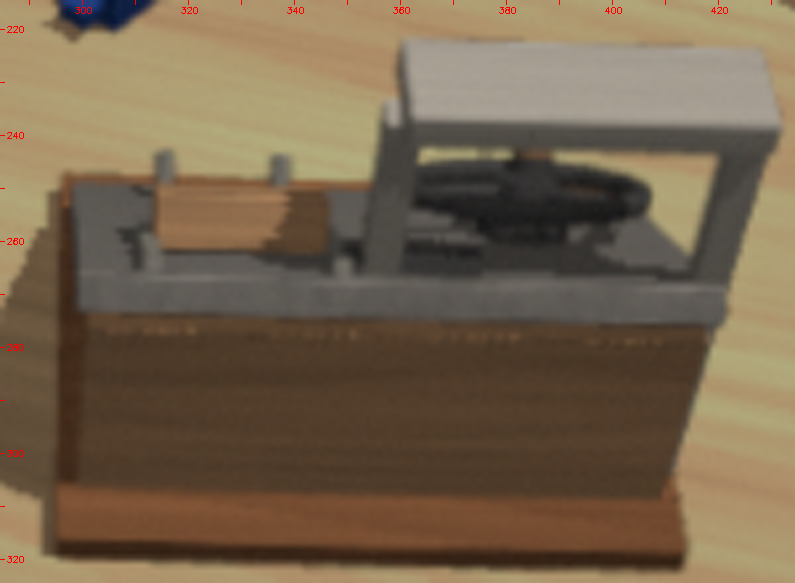

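View pics/c3.png

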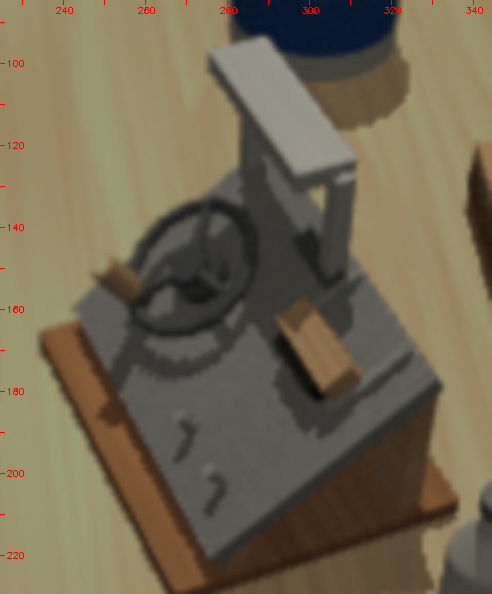

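Look-alikes: blank scene (249,219), slat (182,235), corner (197,210), blue (311,208), yellow (207,175). The wanted stretcher is at scene (234,243) / side (294,273): block with a tongue at each end (tongues at (217,240), (250,251)). Jig: pin tops side (269,186),(276,199), scene (315,243),(337,244); knob top side (252,149), scene (385,244).

```bash
cat >> h.py <<'E'
def bedR(yaw): return R.from_euler('z',yaw).as_matrix()@R.from_euler('y',-np.radians(35)).as_matrix()
E
python3 - <<'E'
from h import *
from plant import ctrl
import pickle
sc=ctrl.read_camera("scene");sd=ctrl.read_camera("side");wr=ctrl.read_camera("wrist")
pickle.dump([sc,sd],open("cams.pkl","wb"))
obs=[(sd,(-63,-75,0),(275.7,221)),(sd,(-63,215,0),(242.8,159.6)),(sd,(150,-75,0),(331.8,178.4)),
(sd,(-23,29,24),(268.9,185.7)),(sd,(-23,-29,24),(275.7,198.6)),
(sc,(150,-75,0),(298.1,265.1)),(sc,(-63,-75,0),(297.3,248.5)),(sc,(150,215,0),(421.9,268.8)),(sc,(-23,-29,24),(315.4,243.4)),(sc,(-23,29,24),(337.3,244.1))]
def f(p,raw=False):
    Rb=bedR(p[3]);e=np.array([proj(c,p[:3]+Rb@np.array(b)/1e3)[0]-u for c,b,u in obs])
    return e if raw else e.ravel()
r=least_squares(f,[0.6,0,0.15,0],loss='soft_l1');p=r.x
print("bed",p.round(4));print(np.round(f(p,True),1).tolist())
Rb=bedR(p[3])
# knob
g=lambda a:np.r_[proj(sd,p[:3]+Rb@np.array([.045+.05*np.cos(a[0]),.14+.05*np.sin(a[0]),.076]))[0]-(252,148.4),proj(sc,p[:3]+Rb@np.array([.045+.05*np.cos(a[0]),.14+.05*np.sin(a[0]),.076]))[0]-(385.4,243)]
for a0 in (1,3,5):
    k=least_squares(g,[a0]);print("knob ang",k.x,k.fun.round(1))
X=p[:3]+Rb@np.array([.045,.14,.058]);print("hub58",X)
# stretcher
print("str tri",tri([sc,sd],[(234,241.5),(294,271)]))
for c,us in((sc,[(224.4,233.7),(249.3,242.7),(243.8,249.9),(218.4,239.5)]),):
    q=np.array([plane(c,u,.037) for u in us]);print(q.round(3).tolist(),q.mean(0).round(4))
b=cv2.imread("pics/side0.png")
A=crop(b,230,240,105,125,4.6);W=wr["frame"][:,:,::-1]
cv2.imwrite("pics/c4.png",A)
E
```

```text
bed [0.5758 0.0937 0.0783 0.2558]
[[0.1, 0.3], [-0.0, -0.5], [0.3, -1.0], [-0.2, 0.6], [0.3, 0.9], [0.3, 0.3], [0.5, -0.2], [-0.3, 0.5], [0.1, -0.5], [-0.0, -0.5]]
knob ang [2.85066964] [ -2.2   0.3   1.2 -16. ]
knob ang [2.85068115] [ -2.2   0.3   1.2 -16. ]
knob ang [2.85067828] [ -2.2   0.3   1.2 -16. ]
hub58 [0.54387825 0.23001636 0.151671  ]
str tri (array([ 0.57046754, -0.16919826,  0.03887716]), np.float64(0.02507491662200323))
[[0.548, -0.207, 0.037], [0.56, -0.128, 0.037], [0.591, -0.133, 0.037], [0.575, -0.214, 0.037]] [ 0.5684 -0.1705  0.037 ]
```

View pics/c4.png

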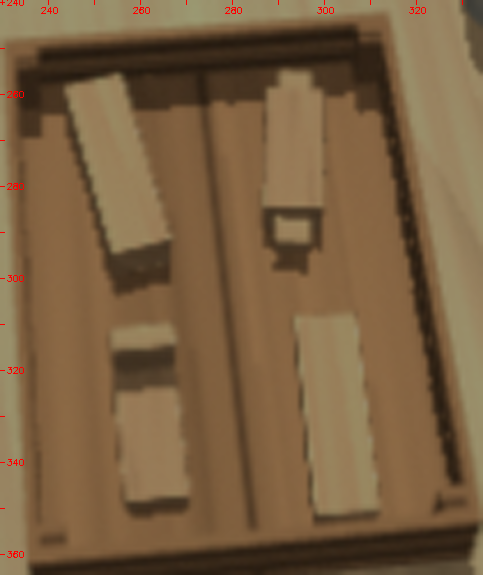

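Crop confirms: the piece at side (294,272) has tongues at both ends, (293.5,258) and (293.5,290); blank at (255,275), slat (303,330), corner (262,330). Go above it.

```bash
cat >> h.py <<'E'
def go(pos,Rt,s):
    T=R.from_quat(s["tcp_rot"]);Rt=R.from_matrix(Rt)
    print("lin",(T.inv().apply(np.array(pos)-s["eef_pos"])).round(4).tolist(),"rot",np.degrees((T.inv()*Rt).as_rotvec()).round(2).tolist())
def down(yaw): # tool x at world yaw, z down
    c,s=np.cos(yaw),np.sin(yaw);return np.array([[c,s,0],[s,-c,0],[0,0,-1.]])
E
python3 - <<'E'
from h import *
from plant import ctrl
s=ctrl.get_state()
go([.45,.2,.3],down(np.radians(30)),s)
go([.57,-.17,.24],down(np.radians(-10)),s)
w=ctrl.read_camera("wrist");V=np.array(w["view"]);T=R.from_quat(s["tcp_rot"]).as_matrix()
print("cam in tool",T.T@(-V[:3,:3].T@V[:3,3]-s["eef_pos"]),"axes",(T.T@V[:3,:3].T).round(2))
E
```

```text
lin [-0.3384, 0.3597, -0.0689] rot [0.01, 0.05, 40.88]
lin [-0.6487, 0.5943, -0.0087] rot [0.03, 0.04, 80.88]
cam in tool [ 0.00032276 -0.06637754 -0.14173902] axes [[ 1.    0.    0.  ]
 [-0.    0.97  0.26]
 [-0.   -0.26  0.97]]
```

Call:
step_arm --gripper '[-0.4, -0.4, -0.4, -0.4, -0.4, -0.4, -0.4, -0.4, -0.4, -0.4, -0.4, -0.4, -0.4, -0.4, -0.4, -0.4, -0.4, -0.4]' --linear '[[-0.338, 0.36, -0.069], [-0.338, 0.36, -0.069], [-0.338, 0.36, -0.069], [-0.338, 0.36, -0.069], [-0.338, 0.36, -0.069], [-0.338, 0.36, -0.069], [-0.338, 0.36, -0.069], [-0.338, 0.36, -0.069], [-0.649, 0.594, -0.009], [-0.649, 0.594, -0.009], [-0.649, 0.594, -0.009], [-0.649, 0.594, -0.009], [-0.649, 0.594, -0.009], [-0.649, 0.594, -0.009], [-0.649, 0.594, -0.009], [-0.649, 0.594, -0.009], [-0.649, 0.594, -0.009], [-0.649, 0.594, -0.009]]' --delta_rot '[[0, 0, 40.9], [0, 0, 40.9], [0, 0, 40.9], [0, 0, 40.9], [0, 0, 40.9], [0, 0, 40.9], [0, 0, 40.9], [0, 0, 40.9], [0, 0, 80.9], [0, 0, 80.9], [0, 0, 80.9], [0, 0, 80.9], [0, 0, 80.9], [0, 0, 80.9], [0, 0, 80.9], [0, 0, 80.9], [0, 0, 80.9], [0, 0, 80.9]]' --grip_force 40

```text
time: 2.6
eef_pos: [0.5697, -0.1684, 0.241]
tcp_rot: [0.996, -0.086, 0.0, 0.0]
contact_force: [0.4, 0.5, -0.0]
opening: 0.699
```

```bash
python3 - <<'E'
from h import *
from plant import ctrl
import pickle
w=ctrl.read_camera("wrist");pickle.dump(w,open("w1.pkl","wb"));s=ctrl.get_state()
cv2.imwrite("pics/w1.png",crop(w["frame"][:,:,::-1].copy(),0,0,560,420,1.42))
print(s["eef_pos"],s["opening"],s["qpos"],proj(w,[.57,-.17,.037]))
E
```

```text
[ 0.5697417  -0.16852444  0.24096104] 0.7022506301100986 [-4.58303268e-01  1.02024388e-01  1.77223199e+00  1.50077633e-04
  1.26652384e+00 -2.85495759e-01] [[281.36646082 188.41917602]]
```

View pics/w1.png

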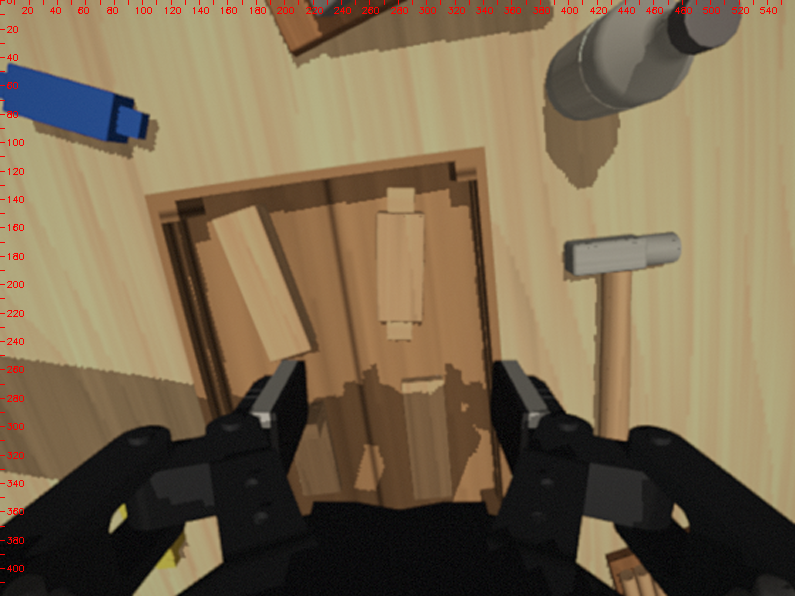

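Wrist: stretcher with tongues at picture (400,265), i.e. camera px (282,188), block top corners (267,149),(299,149),(297.5,228),(265.5,226.5); prediction was (281,188).

```bash
python3 - <<'E'
from h import *
from plant import ctrl
import pickle
w=pickle.load(open("w1.pkl","rb"));sc,sd=pickle.load(open("cams.pkl","rb"));s=ctrl.get_state()
q=np.array([plane(w,u,.037) for u in [(266.9,149.3),(299.3,149.3),(297.4,227.8),(265.5,226.8)]]);print(q.round(4).tolist(),q.mean(0))
d=q[0]+q[1]-q[2]-q[3];yaw=np.arctan2(-d[0],d[1]);print("yaw",np.degrees(yaw))
print("tri",tri([sc,sd,w],[(234,241.5),(293.6,271.5),(282.3,188.4)]))
c=q.mean(0)
go([c[0],c[1],.10],down(yaw),s);go([c[0],c[1],.006],down(yaw),s)
E
```

```text
[[0.5622, -0.1264, 0.037], [0.5956, -0.1322, 0.037], [0.58, -0.217, 0.037], [0.5452, -0.2098, 0.037]] [ 0.57074481 -0.17131685  0.037     ]
yaw -10.92255239425386
tri (array([ 0.57072156, -0.1698659 ,  0.03819104]), np.float64(0.4967839993881853))
lin [0.0014, 0.0026, 0.141] rot [0.0, -0.05, 1.02]
lin [0.0013, 0.0026, 0.235] rot [0.0, -0.05, 1.02]
```

Call:
step_arm --gripper '[-0.4, -0.4, -0.4, -0.4, -0.4, -0.4, -0.4, 1, 1, 1, 1, 1]' --linear '[[0.0015, 0.002, 0.06], [0.0015, 0.002, 0.12], [0.0015, 0.002, 0.17], [0.0015, 0.002, 0.21], [0.0015, 0.002, 0.234], [0.0015, 0.002, 0.234], [0.0015, 0.002, 0.234], [0.0015, 0.002, 0.234], [0.0015, 0.002, 0.234], [0.0015, 0.002, 0.234], [0.0015, 0.002, 0.234], [0.0015, 0.002, 0.234]]' --delta_rot '[[0, 0, 1], [0, 0, 1], [0, 0, 1], [0, 0, 1], [0, 0, 1], [0, 0, 1], [0, 0, 1], [0, 0, 1], [0, 0, 1], [0, 0, 1], [0, 0, 1], [0, 0, 1]]' --grip_force 40

```text
time: 4.15
eef_pos: [0.5718, -0.1727, 0.0079]
tcp_rot: [0.995, -0.096, 0.001, 0.0]
contact_force: [-1.3, 0.1, 5.8]
opening: 0.413
```

```bash
cat >> h.py <<'E'
P0=np.array([.5758,.0937,.0783]);Rb=bedR(.2558)
def bp(x,y,z): return P0+Rb@np.array([x,y,z])
RS=Rb@np.diag([1,-1,-1.])            # tool x = bed x
RW=Rb@np.array([[0,1,0],[1,0,0],[0,0,-1.]]) # tool x = bed y, tool y = bed x
E
python3 - <<'E'
from h import *
from plant import ctrl
s=ctrl.get_state()
go([.56,-.17,.22],down(np.radians(-10.9)),s)
go(bp(.004,0,.10),RS,s)
print(bp(.004,0,.1))
E
```

```text
lin [-0.0117, -0.0003, -0.2122] rot [0.02, -0.11, -0.12]
lin [-0.0954, -0.2387, -0.1549] rot [7.89, 34.3, -24.85]
[0.5234787  0.08001645 0.16250951]
```

Call:
step_arm --gripper '[1, 1, 1, 1, 1, 1, 1, 1, 1, 1, 1, 1, 1, 1, 1]' --linear '[[0, 0, -0.04], [0, 0, -0.1], [-0.005, 0, -0.16], [-0.01, 0, -0.21], [-0.04, -0.04, -0.205], [-0.06, -0.09, -0.195], [-0.08, -0.14, -0.185], [-0.09, -0.19, -0.175], [-0.0955, -0.2385, -0.165], [-0.0955, -0.2385, -0.155], [-0.0955, -0.2385, -0.155], [-0.0955, -0.2385, -0.155], [-0.0955, -0.2385, -0.155], [-0.0955, -0.2385, -0.155], [-0.0955, -0.2385, -0.155]]' --delta_rot '[[0, 0, 0], [0, 0, 0], [0, 0, 0], [0, 0, 0], [1.6, 6.9, -5], [3.2, 13.7, -9.9], [4.7, 20.6, -14.9], [6.3, 27.4, -19.9], [7.9, 34.3, -24.8], [7.9, 34.3, -24.8], [7.9, 34.3, -24.8], [7.9, 34.3, -24.8], [7.9, 34.3, -24.8], [7.9, 34.3, -24.8], [7.9, 34.3, -24.8]]'

```text
time: 6.02
eef_pos: [0.5229, 0.0798, 0.1616]
tcp_rot: [0.946, 0.121, 0.298, -0.039]
contact_force: [-0.4, 0.4, -1.6]
opening: 0.412
```

```bash
python3 - <<'E'
from h import *
from plant import ctrl
import pickle
w=ctrl.read_camera("wrist");pickle.dump(w,open("w2.pkl","wb"));s=ctrl.get_state()
cv2.imwrite("pics/w2.png",crop(w["frame"][:,:,::-1].copy(),0,0,560,420,1.42))
go(bp(.004,0,.10),RS,s)
print(s["eef_pos"],s["opening"],s["qpos"].round(2))
for n,b in dict(pin1=(-.023,-.029,.024),pin2=(-.023,.029,.024),c1=(-.063,-.075,0),c2=(.15,-.075,0),hub=(.045,.14,.0)).items(): print(n,(proj(w,bp(*b))[0]*1.42).round())
E
```

```text
lin [0.0012, 0.0, -0.0005] rot [-0.04, 0.08, -0.11]
[0.52280985 0.07989334 0.16146446] 0.4164001457488085 [-0.15 -0.26  2.35  0.47  0.53 -0.75]
pin1 [349. 370.]
pin2 [345. 257.]
c1 [287. 426.]
c2 [647. 424.]
hub [489.  17.]
```

View pics/w2.png

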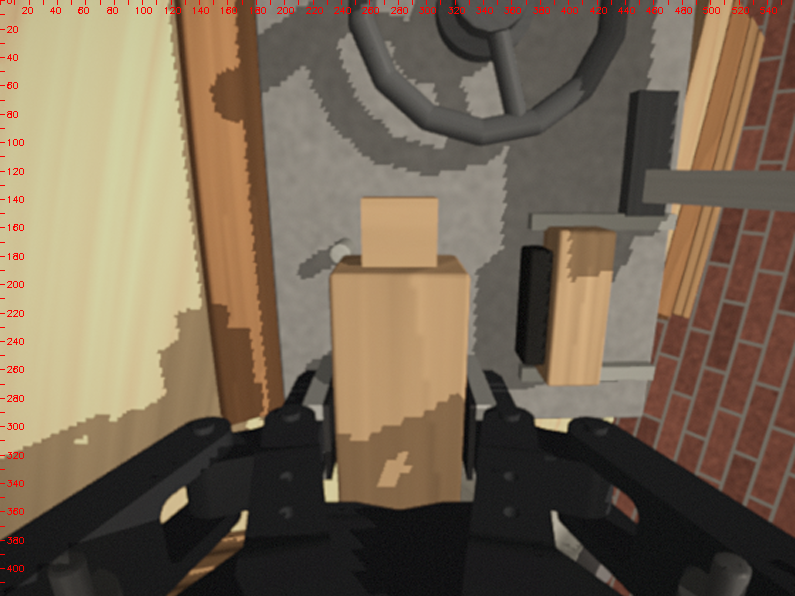

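Wrist: stretcher held square, tongue end at (400,230); far pin top at (340,253) vs predicted (345,257): bed frame good to ~2–3 mm. Jaw pad face at (520,300) clear. Lower slowly.

Call:
step_arm --gripper '[1, 1, 1, 1, 1, 1, 1, 1]' --linear '[[-0.004, 0, 0.03], [-0.004, 0, 0.06], [-0.004, 0, 0.08], [-0.004, 0, 0.088], [-0.004, 0, 0.092], [-0.004, 0, 0.094], [-0.004, 0, 0.095], [-0.004, 0, 0.095]]' --delta_rot '[[0, 0, 0], [0, 0, 0], [0, 0, 0], [0, 0, 0], [0, 0, 0], [0, 0, 0], [0, 0, 0], [0, 0, 0]]'

```text
time: 7.08
eef_pos: [0.5722, 0.0931, 0.0816]
tcp_rot: [0.946, 0.121, 0.298, -0.039]
contact_force: [1.0, 1.1, -0.6]
opening: 0.415
```

Call:
step_arm --gripper '[1, 1, 1]' --linear '[[0, 0, 0.001], [0, 0, 0.002], [0, 0, 0.002]]' --delta_rot '[[0, 0, 0], [0, 0, 0], [0, 0, 0]]'

```text
time: 7.45
eef_pos: [0.5732, 0.0934, 0.0794]
tcp_rot: [0.946, 0.121, 0.297, -0.039]
contact_force: [0.4, 0.6, -0.6]
opening: 0.416
```

Call:
step_arm --gripper '[1, 1, 1]' --linear '[[0, 0, 0.001], [0, 0, 0.002], [0, 0, 0.002]]' --delta_rot '[[0, 0, 0], [0, 0, 0], [0, 0, 0]]'

```text
time: 7.82
eef_pos: [0.5743, 0.0937, 0.0777]
tcp_rot: [0.946, 0.121, 0.297, -0.039]
contact_force: [0.1, 0.0, -0.8]
opening: 0.414
```

Call:
step_arm --gripper '[1, 1, 1]' --linear '[[0, 0, 0.001], [0, 0, 0.002], [0, 0, 0.002]]' --delta_rot '[[0, 0, 0], [0, 0, 0], [0, 0, 0]]'

```text
time: 8.2
eef_pos: [0.5749, 0.0938, 0.0772]
tcp_rot: [0.946, 0.121, 0.298, -0.039]
contact_force: [-17.1, -6.6, 15.8]
opening: 0.414
```

Call:
step_arm --gripper '[1, 1, -0.3, -0.3, -0.3, -0.3, -0.3, -0.3, -0.3, -0.3, -0.3]' --linear '[[0, 0, -0.001], [0, 0, -0.001], [0, 0, -0.001], [0, 0, -0.001], [0, 0, -0.001], [0, 0, -0.001], [0, 0, -0.03], [0, 0, -0.07], [0, 0, -0.11], [0, 0, -0.12], [0, 0, -0.12]]' --delta_rot '[[0, 0, 0], [0, 0, 0], [0, 0, 0], [0, 0, 0], [0, 0, 0], [0, 0, 0], [0, 0, 0], [0, 0, 0], [0, 0, 0], [0, 0, 0], [0, 0, 0]]'

```text
time: 9.57
eef_pos: [0.5092, 0.0764, 0.175]
tcp_rot: [0.946, 0.121, 0.298, -0.039]
contact_force: [-0.2, 0.2, -1.0]
opening: 0.647
```

```bash
python3 - <<'E'
from h import *
from plant import ctrl
import pickle
w=ctrl.read_camera("wrist");sd=ctrl.read_camera("side");pickle.dump([w,sd],open("w3.pkl","wb"));s=ctrl.get_state()
A=crop(w["frame"][:,:,::-1].copy(),100,0,360,420,1.42);B=crop(sd["frame"][:,:,::-1].copy(),232,120,100,105,2.85)
M=np.zeros((596,800,3),np.uint8);M[:A.shape[0],:A.shape[1]]=A;M[:B.shape[0],514:514+B.shape[1]]=B[:,:286]
cv2.imwrite("pics/w3.png",M)
print(s["eef_pos"],s["opening"],s["qpos"].round(2))
for n,b in dict(k=(-.003,.155,.058),top=(0,0,.03),pin2=(-.023,.029,.024)).items(): print(n,proj(w,bp(*b))[0].round(),proj(sd,bp(*b))[0].round())
E
```

```text
[0.50873867 0.07659923 0.17323698] 0.6492835619926454 [-0.17 -0.32  2.37  0.45  0.57 -0.74]
k [278. -41.] [253. 151.]
top [283. 217.] [277. 187.]
pin2 [251. 177.] [269. 186.]
```

View pics/w3.png

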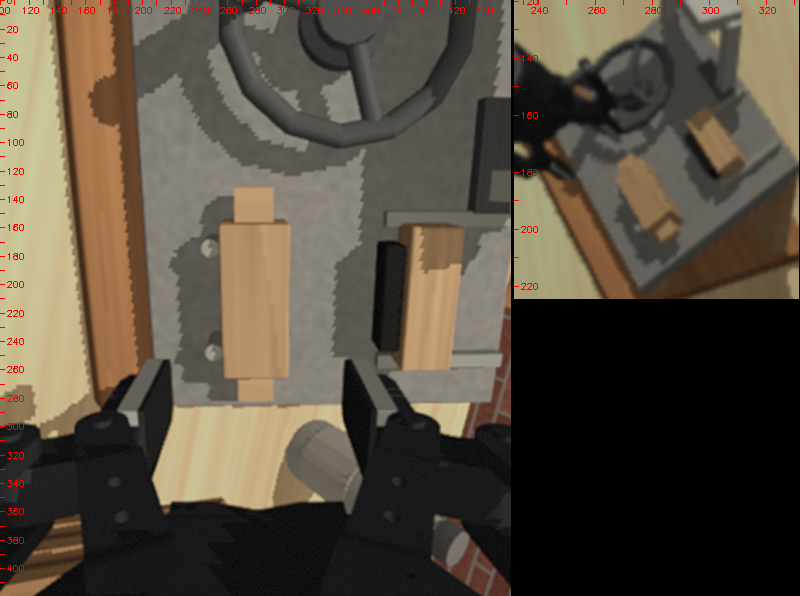

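Wrist: stretcher lies at (279,210), square, pins at (247,174),(250,247) touching its low side and centred on it (pin mid row 210). Side crop agrees. Now the knob.

```bash
python3 - <<'E'
from h import *
from plant import ctrl
import pickle
w,sd=pickle.load(open("w3.pkl","rb"));sc,sd0=pickle.load(open("cams.pkl","rb"))
f=lambda d:np.r_[proj(w,bp(-.023+d[0],.029+d[1],.024))[0]-(247.2,174.3),proj(w,bp(-.023+d[0],-.029+d[1],.024))[0]-(249.8,247.5)]
r=least_squares(f,[0,0],x_scale=.001);print("shift",r.x,r.fun.round(1));dx,dy=r.x
k=least_squares(lambda a:np.r_[proj(sd0,bp(.045+dx+.05*np.cos(a[0]),.14+dy+.05*np.sin(a[0]),.076))[0]-(252,148.4)],[2.85]);print("knob",k.x,k.fun)
# pad upper edge left corner px -> bed x at z .024
V=np.array(w["view"])
g=least_squares(lambda b:proj(w,bp(b[0],b[1],.024))[0]-(366,171),[.07,.03],x_scale=.01);print("pad corner",g.x-r.x,"wheel",(.074-(g.x-r.x)[0])/.0083)
s=ctrl.get_state()
go(bp(.0,.10,.16),RW,s)
go(bp(.045+dx+.05*np.cos(k.x[0]),.14+dy+.05*np.sin(k.x[0]),.13),RW,s)
E
```

```text
shift [-0.00263726  0.00233574] [ 0.3 -0.6 -0.3  0.7]
knob [2.86063591] [-3.05624065  0.50004634]
pad corner [0.06342455 0.03100863] wheel 1.2741500188716968
lin [0.0019, -0.0997, -0.0424] rot [-0.23, 0.08, -90.12]
lin [-0.0038, -0.1558, -0.0123] rot [-0.23, 0.08, -90.12]
```

Call:
step_arm --gripper '[-0.3, -0.3, -0.3, -0.3, -0.3, -0.3, -0.3, -0.3, -0.3, -0.3, -0.3, -0.3]' --linear '[[0, -0.03, -0.042], [0, -0.05, -0.042], [0, -0.07, -0.042], [0, -0.09, -0.042], [0, -0.11, -0.04], [-0.004, -0.13, -0.035], [-0.004, -0.156, -0.032], [-0.004, -0.156, -0.032], [-0.004, -0.156, -0.032], [-0.004, -0.156, -0.032], [-0.004, -0.156, -0.032], [-0.004, -0.156, -0.032]]' --delta_rot '[[0, 0, -10], [0, 0, -20], [0, 0, -30], [0, 0, -40], [0, 0, -50], [0, 0, -60], [0, 0, -70], [0, 0, -80], [0, 0, -90], [0, 0, -90], [0, 0, -90], [0, 0, -90]]'

```text
time: 11.18
eef_pos: [0.4488, 0.2219, 0.1984]
tcp_rot: [0.584, 0.754, 0.238, 0.182]
contact_force: [-0.3, -0.3, -0.9]
opening: 0.65
```

```bash
python3 - <<'E'
from h import *
from plant import ctrl
import pickle
w=ctrl.read_camera("wrist");pickle.dump(w,open("w4.pkl","wb"));s=ctrl.get_state()
cv2.imwrite("pics/w4.png",crop(w["frame"][:,:,::-1].copy(),0,0,560,420,1.42))
print(s["eef_pos"],s["opening"],s["qpos"].round(2),(Rb.T@(s["eef_pos"]-P0)).round(4))
a=2.86
print("knob top",proj(w,bp(.0424+.05*np.cos(a),.1423+.05*np.sin(a),.076)),"hub",proj(w,bp(.0424,.1423,.02)))
E
```

```text
[0.44880311 0.22187857 0.1985999 ] 0.6494794234069157 [ 0.26 -0.39  2.37  0.    0.55 -1.57] [-0.0051  0.1561  0.1504]
knob top [[279.74299242 222.21715605]] hub [[264.46032146 255.26497321]]
```

View pics/w4.png

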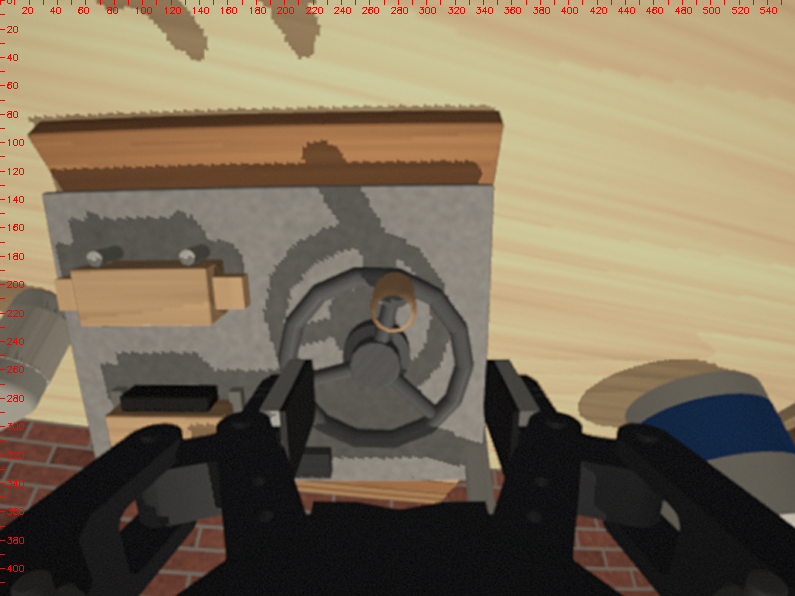

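Wrist: hub at (264,256) exactly as predicted; knob top ring centre at (277,218) (predicted (280,222)), so knob angle ≈2.91. Stretcher still against pins (67,181),(131,181). Descend over the knob and grip.

Call:
step_arm --gripper '[-0.3, -0.3, -0.3, -0.3, -0.3, -0.3, 1, 1, 1, 1, 1]' --linear '[[-0.0023, -0.0012, 0.04], [-0.0023, -0.0012, 0.07], [-0.0023, -0.0012, 0.09], [-0.0023, -0.0012, 0.105], [-0.0023, -0.0012, 0.112], [-0.0023, -0.0012, 0.112], [-0.0023, -0.0012, 0.112], [-0.0023, -0.0012, 0.112], [-0.0023, -0.0012, 0.112], [-0.0023, -0.0012, 0.112], [-0.0023, -0.0012, 0.112]]' --delta_rot '[[0, 0, 0], [0, 0, 0], [0, 0, 0], [0, 0, 0], [0, 0, 0], [0, 0, 0], [0, 0, 0], [0, 0, 0], [0, 0, 0], [0, 0, 0], [0, 0, 0]]' --grip_force 40

```text
time: 12.6
eef_pos: [0.5106, 0.2359, 0.1073]
tcp_rot: [0.583, 0.755, 0.238, 0.183]
contact_force: [-4.6, -2.2, 6.7]
opening: 0.27
```

```bash
cat > arc.py <<'E'
from h import *
from plant import ctrl
import sys
s=ctrl.get_state();T=R.from_quat(s["tcp_rot"]);b=Rb.T@(s["eef_pos"]-P0)
hub=np.array([.0424,.1423]);v=b[:2]-hub
print("bed",b.round(4),"ang",np.arctan2(v[1],v[0]).round(3),"r",np.hypot(*v).round(4),"F bed",(Rb.T@s["contact_force"]).round(1),"q",s["qpos"].round(2),s["opening"],s["time"])
a0=np.arctan2(v[1],v[0]);n=int(sys.argv[1]);st=float(sys.argv[2])
o=[]
for i in range(1,n+1):
    a=a0-st*i;t=hub+.05*np.array([np.cos(a),np.sin(a)])
    # tool x=bed y, tool y=bed x
    o.append([round(t[1]-b[1],4),round(t[0]-b[0],4),0])
print(o)
E
python3 arc.py 20 0.17
```

```text
bed [-0.0056  0.154   0.0393] ang 2.902 r 0.0494 F bed [-0.3 -0.9  8.4] q [ 0.25 -0.06  2.3   0.01  0.29 -1.59] 0.26985900228499576 12.6
[[np.float64(0.0082), np.float64(0.0021), 0], [np.float64(0.0157), np.float64(0.0062), 0], [np.float64(0.0223), np.float64(0.0114), 0], [np.float64(0.028), np.float64(0.0177), 0], [np.float64(0.0326), np.float64(0.0248), 0], [np.float64(0.0359), np.float64(0.0327), 0], [np.float64(0.0378), np.float64(0.041), 0], [np.float64(0.0382), np.float64(0.0494), 0], [np.float64(0.0373), np.float64(0.0579), 0], [np.float64(0.0349), np.float64(0.066), 0], [np.float64(0.0312), np.float64(0.0736), 0], [np.float64(0.0262), np.float64(0.0805), 0], [np.float64(0.0201), np.float64(0.0865), 0], [np.float64(0.0132), np.float64(0.0913), 0], [np.float64(0.0055), np.float64(0.0949), 0], [np.float64(-0.0027), np.float64(0.0972), 0], [np.float64(-0.0112), np.float64(0.098), 0], [np.float64(-0.0196), np.float64(0.0973), 0], [np.float64(-0.0279), np.float64(0.0953), 0], [np.float64(-0.0356), np.float64(0.0919), 0]]
```

Call:
step_arm --gripper '[1, 1, 1, 1, 1, 1, 1, 1, 1]' --linear '[[0.0082, 0.0021, 0], [0.0157, 0.0062, 0], [0.0223, 0.0114, 0], [0.028, 0.0177, 0], [0.0326, 0.0248, 0], [0.0359, 0.0327, 0], [0.0378, 0.041, 0], [0.0382, 0.0494, 0], [0.0382, 0.0494, 0]]' --delta_rot '[[0, 0, 0], [0, 0, 0], [0, 0, 0], [0, 0, 0], [0, 0, 0], [0, 0, 0], [0, 0, 0], [0, 0, 0], [0, 0, 0]]'

```text
time: 13.72
eef_pos: [0.5404, 0.282, 0.1359]
tcp_rot: [0.583, 0.755, 0.237, 0.184]
contact_force: [-5.8, -7.4, 7.5]
opening: 0.269
```

```bash
python3 arc.py 19 0.2 | sed 's/np.float64//g;s/[()]//g'
```

```text
bed [0.044  0.1911 0.0394] ang 1.538 r 0.0489 F bed [-1.8 -5.7 10.5] q [ 0.33  0.    2.17 -0.13  0.36 -1.39] 0.268859076240123 13.725
[[-0.0002, 0.0099, 0], [-0.0035, 0.0194, 0], [-0.0085, 0.028, 0], [-0.0152, 0.0354, 0], [-0.0232, 0.0413, 0], [-0.0323, 0.0456, 0], [-0.042, 0.0479, 0], [-0.052, 0.0483, 0], [-0.0618, 0.0467, 0], [-0.0711, 0.0431, 0], [-0.0796, 0.0378, 0], [-0.0868, 0.0309, 0], [-0.0925, 0.0227, 0], [-0.0965, 0.0135, 0], [-0.0985, 0.0038, 0], [-0.0986, -0.0062, 0], [-0.0967, -0.016, 0], [-0.0929, -0.0252, 0], [-0.0873, -0.0335, 0]]
```

Call:
step_arm --gripper '[1, 1, 1, 1, 1, 1, 1, 1]' --linear '[[-0.001, 0.0099, 0], [-0.004, 0.0194, 0], [-0.009, 0.028, 0], [-0.0155, 0.0354, 0], [-0.0235, 0.0413, 0], [-0.0325, 0.0456, 0], [-0.042, 0.0479, 0], [-0.052, 0.0483, 0]]' --delta_rot '[[0, 0, 0], [0, 0, 0], [0, 0, 0], [0, 0, 0], [0, 0, 0], [0, 0, 0], [0, 0, 0], [0, 0, 0]]'

```text
time: 14.72
eef_pos: [0.5918, 0.2437, 0.1636]
tcp_rot: [0.583, 0.754, 0.239, 0.183]
contact_force: [-0.9, 4.2, 2.5]
opening: 0.265
```

```bash
python3 arc.py 16 0.2 | sed 's/np.float64//g;s/[()]//g'
```

```text
bed [0.0927 0.141  0.0393] ang -0.025 r 0.0503 F bed [1.6 4.3 2. ] q [ 0.22  0.02  2.1   0.05  0.41 -1.64] 0.2647239100876752 14.725
[[-0.0099, -0.0016, 0], [-0.0194, -0.0048, 0], [-0.028, -0.0098, 0], [-0.0355, -0.0164, 0], [-0.0415, -0.0244, 0], [-0.0458, -0.0334, 0], [-0.0482, -0.0431, 0], [-0.0487, -0.053, 0], [-0.0471, -0.0629, 0], [-0.0437, -0.0723, 0], [-0.0384, -0.0807, 0], [-0.0316, -0.088, 0], [-0.0234, -0.0938, 0], [-0.0143, -0.0978, 0], [-0.0045, -0.1, 0], [0.0054, -0.1001, 0]]
```

Smooth, no collision. Continue half a turn.

Call:
step_arm --gripper '[1, 1, 1, 1, 1, 1, 1, 1, 1, 1, 1, 1, 1, 1, 1, 1]' --linear '[[-0.01, -0.0016, 0], [-0.0194, -0.0048, 0], [-0.028, -0.0098, 0], [-0.0355, -0.0164, 0], [-0.0415, -0.0244, 0], [-0.0458, -0.0334, 0], [-0.0482, -0.043, 0], [-0.0487, -0.053, 0], [-0.0471, -0.0629, 0], [-0.0437, -0.0723, 0], [-0.0384, -0.0807, 0], [-0.0316, -0.088, 0], [-0.0234, -0.0938, 0], [-0.0143, -0.0978, 0], [-0.0045, -0.1, 0], [0.0054, -0.1, 0]]' --delta_rot '[[0, 0, 0], [0, 0, 0], [0, 0, 0], [0, 0, 0], [0, 0, 0], [0, 0, 0], [0, 0, 0], [0, 0, 0], [0, 0, 0], [0, 0, 0], [0, 0, 0], [0, 0, 0], [0, 0, 0], [0, 0, 0], [0, 0, 0], [0, 0, 0]]'

```text
time: 16.73
eef_pos: [0.5116, 0.2267, 0.1064]
tcp_rot: [0.583, 0.754, 0.239, 0.184]
contact_force: [0.5, -4.6, 8.8]
opening: 0.272
```

```bash
python3 arc.py 10 0.12 | sed 's/np.float64//g;s/[()]//g'
```

```text
bed [-0.0072  0.1449  0.0393] ang 3.089 r 0.0497 F bed [ 4.5 -4.6  7.6] q [ 0.23 -0.07  2.31  0.05  0.29 -1.64] 0.2724402175597268 16.725
[[0.006, 0.0004, 0], [0.0118, 0.0017, 0], [0.0174, 0.0038, 0], [0.0228, 0.0065, 0], [0.0277, 0.0099, 0], [0.0323, 0.0138, 0], [0.0363, 0.0183, 0], [0.0398, 0.0231, 0], [0.0427, 0.0284, 0], [0.0449, 0.034, 0]]
```

Call:
step_arm --gripper '[1, 1, 1, 1, 1]' --linear '[[0.006, 0.0004, 0], [0.0118, 0.0017, 0], [0.0174, 0.0038, 0], [0.0228, 0.0065, 0], [0.0228, 0.0065, 0]]' --delta_rot '[[0, 0, 0], [0, 0, 0], [0, 0, 0], [0, 0, 0], [0, 0, 0]]'

```text
time: 17.35
eef_pos: [0.5117, 0.2501, 0.1107]
tcp_rot: [0.583, 0.754, 0.239, 0.185]
contact_force: [0.8, -4.4, 8.4]
opening: 0.276
```

```bash
python3 arc.py 8 0.08 | sed 's/np.float64//g;s/[()]//g'
```

```text
bed [1.000e-04 1.675e-01 3.940e-02] ang 2.604 r 0.0492 F bed [ 4.6 -4.4  7.1] q [ 0.28 -0.05  2.28 -0.06  0.3  -1.49] 0.2757372158187962 17.35
[[0.0038, 0.0015, 0], [0.0069, 0.0039, 0], [0.0099, 0.0066, 0], [0.0126, 0.0096, 0], [0.0151, 0.0127, 0], [0.0173, 0.016, 0], [0.0193, 0.0195, 0], [0.021, 0.0231, 0]]
```

Call:
step_arm --gripper '[1, 1, 1, 1]' --linear '[[0.0038, 0.0015, 0], [0.0069, 0.0039, 0], [0.0099, 0.0066, 0], [0.0126, 0.0096, 0]]' --delta_rot '[[0, 0, 0], [0, 0, 0], [0, 0, 0], [0, 0, 0]]'

```text
time: 17.85
eef_pos: [0.5144, 0.2596, 0.1139]
tcp_rot: [0.583, 0.756, 0.232, 0.184]
contact_force: [-9.8, -40.2, 22.0]
opening: 0.269
```

```bash
python3 arc.py 8 0.08 | sed 's/np.float64//g;s/[()]//g'
```

```text
bed [0.0062 0.176  0.0392] ang 2.392 r 0.0495 F bed [ -3.5 -36.4  29.3] q [ 0.31 -0.03  2.26 -0.12  0.32 -1.42] 0.2690134711371127 17.85
[[0.0032, 0.0025, 0], [0.0057, 0.0055, 0], [0.0081, 0.0088, 0], [0.0101, 0.0122, 0], [0.0119, 0.0158, 0], [0.0134, 0.0195, 0], [0.0146, 0.0233, 0], [0.0155, 0.0272, 0]]
```

Call:
step_arm --gripper '[1, -0.2, -0.2, -0.2, -0.2, -0.2, -0.2, -0.2, -0.2, -0.2]' --linear '[[-0.002, -0.001, 0], [-0.002, -0.001, 0], [-0.002, -0.001, 0], [-0.002, -0.001, 0], [-0.002, -0.001, -0.02], [-0.002, -0.001, -0.06], [-0.002, -0.001, -0.1], [-0.002, -0.001, -0.13], [-0.002, -0.001, -0.13], [-0.002, -0.001, -0.13]]' --delta_rot '[[0, 0, 0], [0, 0, 0], [0, 0, 0], [0, 0, 0], [0, 0, 0], [0, 0, 0], [0, 0, 0], [0, 0, 0], [0, 0, 0], [0, 0, 0]]'

```text
time: 19.1
eef_pos: [0.4419, 0.2437, 0.2189]
tcp_rot: [0.584, 0.755, 0.237, 0.182]
contact_force: [-0.3, 0.3, 0.3]
opening: 0.601
```

```bash
python3 - <<'E'
from h import *
from plant import ctrl
w=ctrl.read_camera("wrist");sd=ctrl.read_camera("side");s=ctrl.get_state()
A=crop(w["frame"][:,:,::-1].copy(),0,70,400,270,1.3);B=crop(sd["frame"][:,:,::-1].copy(),232,120,100,105,2.7)
M=np.zeros((351,800,3),np.uint8);M[:A.shape[0],:A.shape[1]]=A;M[:B.shape[0],525:525+B.shape[1]]=B[:,:275]
cv2.imwrite("pics/w5.png",M)
print(s["eef_pos"],s["opening"],s["contact_force"])
a=2.392
print("knob top",proj(w,bp(.0424+.05*np.cos(a),.1423+.05*np.sin(a),.076)),"pins",proj(w,bp(-.0256,.0313,.024)),proj(w,bp(-.0256,-.0267,.024)))
E
```

```text
[0.44187937 0.24355608 0.21819829] 0.5988084532135289 [ 0.09161233 -0.38082622 -1.8107789 ]
knob top [[276.10411852 216.28668464]] pins [[113.01584777 166.27208653]] [[ 50.74696908 166.95337114]]
```

View pics/w5.png

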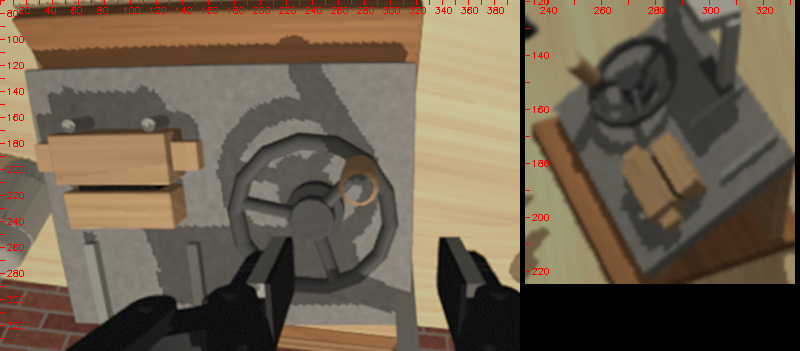

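Picture: the pad is squeezed between jaw and stretcher (row about 213), and the stretcher is square against both pins (52,165),(114,165). The knob top at (277,214) is where the end stop left it, and the gripper is clear.

```bash
python3 -c "
from plant import ctrl
print(ctrl.sign_off(), ctrl.get_state()['time'])"
```

```text
the job is handed in; nothing more can be done
the job is handed in; nothing more can be done
```

The stretcher is clamped in the jig and the job is handed in, at about 19 s of the 61 s allowed; the hand-in reported no verdict. I took the stretcher from the crate, laid it flat and centred against the two stop pins and let go of it. I then held the knob and wound the wheel clockwise about 6.8 rad, until the force rose from about 6 N to about 36 N at the end stop, and backed the gripper off.

- **Last picture:** it shows the stretcher square against both pins and centred, the jaw pad squeezed onto it, and the gripper clear.
- **Not measured directly:** I inferred the wheel angle and the jaw force from the felt stop and the squeezed pad.
- **Disagreements:** the bed pose from the fixed cameras was about 2.5 mm off the wrist-camera view, and I corrected for it. My rough reading of the jaw put the wheel's start at 1.27 rad, outside the stated 0 to 0.9. The end stop implies about 0.7, so I took the first reading as error.
- **Other things in the scene:** I did not touch the other crate pieces, the bottle or the hammer on purpose, but I did not check them again at the end.

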